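Lock the round candle display onto its keyed base

ROBOT

A 6-joint arm with a two-finger parallel gripper is mounted at the origin on the work surface. World frame = base frame: x ahead of the robot, y to its left, z up, the work surface at z = 0. Lengths are in m, angles in rad, forces in N, time in s.
With the tool pointing down it reaches from about 0.35 to 0.975 m from the base axis. Payload 4.9 kg.
Tool frame: the origin (TCP) lies at the very end of the fingers, on their centre line; the grasp point (between the pads) lies 19 mm behind it; z points along the fingers, x is the direction in which the jaws open and shut, and the axes are right-handed (so a half turn about z gives the same grasp; the last joint's range is limited). The gripper opens to 85 mm and grips with 20 to 120 N. Pads are 22 mm wide; open, the fingers measure 114 mm over their backs; the gripper's body (76 mm by 85 mm) begins 54 mm behind the grasp point. The pads swing forward as they close: fully open they stand 13 mm farther back than shut.
Start: joints at [1.127, 0.053, 1.613, -0, 1.476, -0.119], TCP at [0.199, 0.592, 0.231] pointing down, gripper open.
Joint ranges: [-3.01, 3.01], [-1.01, 2.22], [0.06, 2.58], [-1.02, 4.17], [0.09, 2.62], [-3.14, 3.14]. Speed limits (rad/s): [2.57, 2.57, 3.14, 3.14, 3.14, 3.14].

INTERFACE

Orientations are given as a rotation vector (axis times angle).
In Python, from station import monitor, imaging, ticket gives the robot as it stands.
- The arm moves only by the tool step_arm, never from a script. Its argument "targets" is one flat list of numbers, 4 for each row, row after row: the shift along the tool's x, y, z in m, then the turn about the tool's z in rad. In form: [tx, ty, tz, roll, tx, ty, tz, roll, ...]. A call has 1 to 12 rows; each row is the pose to reach, as a shift and turn from the pose measured when the call began, along the tool's axes at that moment; what a row does not reach only later rows make up. A row lasts 1/12 s, in which the tool goes at most 41.7 mm and 7.16 degrees, less where a joint would pass 70% of its speed; a pose out of reach is approached as far as the arm can. A call with a gripper value outside its range is refused whole. "grip" is the finger opening in m, from 0 to 0.0854, set as the call begins (left out, the last holds). The fingers move at their own pace and stop on an object; "force" is the grip in N (left out, the last holds). Time passes only in rows, so rows that repeat a pose let the fingers close. It gives the time, the measured TCP pose, the force and the opening at its end, in the units of the state.
- monitor.get_obs(): the state, without advancing time (a new reading comes with each control period).
- imaging.get_image(name): name is "scene" or "top" or "wrist"; returns a dict with "color" (384x512x3 uint8, red, green, blue), "depth" (384x512 float32, m along the optical axis (not along the pixel's ray), 0 where there is no reading), "fov_y" (degrees; the focal length in pixels is half the picture's height over the tangent of half this angle, whatever the lens; pixels are square), "cx", "cy" (the principal point, pixels), "R" (3x3) and "t" (3): a world point X has camera coordinates R X + t. Camera axes: x right, y down, z forward; pixel columns grow to the right and rows downward; lengths in m; the calibration is good to about 2 mm. A picture is of the moment at which its call begins.
- ticket.finish_job(): hands the job in, once; it reports no verdict.
Trained networks look in a picture, given as the dict that the camera call returned (one of the last four; its "shot" number tells which), for a name from the list of things; names that differ only in an ending like _2 or _b are one class to them, and where a whole thing is asked for, a point or a joint stands for the part that bears it (a point fixed in the world has none). Each returns a list of dicts, best first, with "score" (0 to 1); they miss things now and then, are a little off and sometimes report something else, mostly with a low value. They report only what shows in the picture. A call takes as long as a camera call. They do not tell look-alikes from the thing itself.
- imaging.search_frame(name, picture): "uv" ([column, row] in pixels, amid what is visible of it).
- imaging.mark_of(name, picture): "uv" ([column, row] in pixels: a listed point, or the origin of a listed thing).
The state is a dict: "t": time; "q": joint angles; "dq": joint speeds; "effort": joint torques, N m; "tool_pos": TCP position; "tool_rot": TCP orientation; "contact_force": force on the tool from outside, world axes, zero at the start; "wrist_torque": the same for the moment, N m; "opening": finger opening in m.
Only numpy, scipy, OpenCV 4.12 (cv2) and the standard library are available. Lean on these libraries where they do the work, as an engineer would, in place of code of your own. Each camera call takes 0.05 s, during which the arm holds its last target.

TASK

Lock the round candle tray onto its base: it is sitting up on three hidden keys, so push it round until its rim notches find them and it drops fully home, then push the brass catch in over its rim as far as it goes. Keep both candle tins standing on the tray and leave the other goods on the stall where they are.

Things in the scene. Friction and masses are not known exactly. Their poses are not given: they have to be found in the camera images.
- base: Dark round wooden base, fixed, 220 mm across; floor 12 mm high, wall top 34 mm high, 194 mm across inside. Origin: on its axis at table height; x points out to the catch, whose block reaches 153 mm out, its two steel guides (20 to 28 mm either side) 46 mm high. On the floor at the wall stand 3 brass keys, 120 degrees apart, 12 mm high, hidden under the tray at an angle unrelated to the base's yaw.
- tray_top (a point): Loose round wooden tray, 190 mm across, 20 mm thick, about 0.4 kg, turning loosely on the base's central pin, inside its wall. Point: on its axis, on the plate's upper face; 44 mm above the table on the keys, 32 mm fully home. Rim notches 26 mm wide (keys 18 mm) at 0, 120, 240 degrees from its x axis. At any matching angle, reached slowly either way round, it drops by its own weight and can turn no further.
- tray_bay (a point): Middle of the tray's empty bay, on the plate's upper face, 50 mm from the tray's axis along the tray's x axis; a tin stands in each other bay. Bays are parted by 3 straight radial spokes (10 mm thick, out to 68 mm from the axis, 41 mm above the plate) at 60, 180, 300 degrees from x, and the hub (34 mm diameter, 49 mm above the plate). Pushing a spoke sideways turns the tray (5-15 N, jerky).
- wine_tin_mid (a point): Wine-red candle tin, 52 mm diameter, 44 mm high, standing loose in a bay of the tray. Point: its centre, half-way up.
- olive_tin_mid (a point): Olive-green candle tin, 52 mm diameter, 44 mm high, standing loose in the other bay of the tray. Point: its centre, half-way up.
- catch (a joint): Brass sliding catch on the base, in m: 0 = drawn out, 0.022 = pushed fully in towards the base's axis, over the tray's rim. Stiff (about 3 N to slide), stays where it is left. Blocked by the tray's edge until the tray is home.
- catch_tab (a point): Middle of the outer face of the catch's upright tab (34 mm wide, 8 mm thick, top 16 mm above this point, which is 63 mm above the table). With the catch drawn out it lies 139 mm from the base's axis along the base's x axis. Push here towards the base's axis.
- left_jar_mid (a point): Bystander: cream candle jar with a black lid, 69 mm diameter, 84 mm high, left of the base. Point: half-way up.
- right_jar_mid (a point): Bystander: the same kind of jar, right of the base. Point: half-way up.
- lilac_tin_mid (a point): Bystander: lilac tin, 72 mm diameter, 75 mm high, beyond the base. Point: half-way up.
- orange_tin_mid (a point): Bystander: orange tin, 72 mm diameter, 75 mm high, beyond the base. Point: half-way up.
- kraft_box_mid (a point): Bystander: flat brown gift box, 110 x 150 x 50 mm. Point: half-way up.
Not all that is in view belongs to the job. What is shaped like the part that bears tray_top but turquoise is not meant.

How it is judged:
By the outcome, as a careful person would: the job done as asked, in the order asked, and still so for the second after the job is handed in, with the robot touching nothing.
It also fails if it takes over 64 s, if anything falls off the work surface, if the arm or the gripper's body presses on something with over 40 N, if the wrist force passes 120 N, or if a joint passes its speed limit or range.

## Working session

There is one attempt and no reset: what is moved stays moved. The work goes in short steps, Python scripts to look and compute and a tool call to move; the robot and the scene stay as the last step left them, time stands still between calls to the robot, and variables do not carry over. Pictures are saved under pics/ and viewed, and the job is handed in when it is done.

Besides the shell and the picture viewer there is one more tool, called after ">>>" as name(argument=value, ...) on one line, values as JSON. step_arm: Moves the arm, as the interface text tells. Its arguments: {"type":"object","properties":{"targets":{"type":"array","items":{"type":"number"}},"grip":{"type":"number"},"force":{"type":"number"}},"required":["targets"]}

```bash
ls; mkdir -p pics
cat > h.py <<'E'
import numpy as np, cv2
from station import monitor, imaging, ticket
def save(p,name,crop=None,s=1):
    c=p["color"][:,:,::-1]
    if crop: x0,y0,x1,y1=crop; c=c[y0:y1,x0:x1]
    if s!=1: c=cv2.resize(c,None,fx=s,fy=s,interpolation=cv2.INTER_CUBIC)
    cv2.imwrite("pics/"+name,c)
def f(p): return p["color"].shape[0]/2/np.tan(np.radians(p["fov_y"])/2)
def ray(p,uv):
    d=np.array([(uv[0]-p["cx"])/f(p),(uv[1]-p["cy"])/f(p),1.]); R=np.array(p["R"]);t=np.array(p["t"])
    return -R.T@t, R.T@d
def at_z(p,uv,z):
    o,d=ray(p,uv); return o+d*(z-o[2])/d[2]
def at_depth(p,uv):
    u,v=int(round(uv[0])),int(round(uv[1])); z=p["depth"][v,u]; o,d=ray(p,uv); return o+d*z
def proj(p,X):
    c=np.array(p["R"])@np.array(X)+np.array(p["t"]); return [c[0]/c[2]*f(p)+p["cx"],c[1]/c[2]*f(p)+p["cy"]]
E
python3 - <<'E'
from h import *
np.set_printoptions(precision=4,suppress=True)
o=monitor.get_obs(); print(o)
for n in ["scene","top"]:
    p=imaging.get_image(n); save(p,n+"0.png",s=1.5); print(n,p["fov_y"],p["cx"],p["cy"],-np.array(p["R"]).T@p["t"])
    for k in ["base","tray_top","tray_bay","wine_tin_mid","olive_tin_mid","catch_tab","left_jar_mid","right_jar_mid","lilac_tin_mid","orange_tin_mid","kraft_box_mid"]:
        print(k,[(np.round(r["uv"],1),round(r["score"],2)) for r in imaging.mark_of(k,p)][:3], [np.round(at_depth(p,r["uv"]),3) for r in imaging.mark_of(k,p)][:3])
E
```

```text
pics
{'t': 0.0, 'q': array([ 1.127 ,  0.0533,  1.6144,  0.    ,  1.476 , -0.119 ]), 'dq': array([-0.0006, -0.0008, -0.0006,  0.0021, -0.0009,  0.0005]), 'effort': array([ -0.0014, -39.3688, -37.0174,  -0.0002,   0.0071,  -0.    ]), 'tool_pos': array([0.1992, 0.5917, 0.23  ]), 'tool_rot': array([ 2.5506,  1.8324, -0.0029]), 'contact_force': array([ 0.8842, -0.313 ,  0.2294]), 'wrist_torque': array([ 0.0603, -0.0548, -0.0294]), 'opening': 0.08518660504031778}
scene 45.27433509152704 251.82589328946804 194.8663931540155 [ 1.5932 -0.0206  0.9834]
base [(array([290.7, 189.7]), 0.91)] [array([0.556, 0.106, 0.051])]
tray_top [(array([289.8, 179.2]), 0.81), (array([200.7, 201.6]), 0.66)] [array([0.549, 0.101, 0.086]), array([ 0.601, -0.164,  0.036])]
tray_bay [(array([280.7, 170.6]), 0.76), (array([210.9, 193.3]), 0.65)] [array([0.505, 0.075, 0.082]), array([ 0.588, -0.133,  0.058])]
wine_tin_mid [(array([286.1, 181.9]), 0.92)] [array([0.564, 0.089, 0.088])]
olive_tin_mid [] []
catch_tab [(array([250.6, 163.4]), 0.71)] [array([ 0.469, -0.017,  0.079])]
left_jar_mid [(array([389.3, 162.1]), 0
[... 698 characters left out ...]
457, 0.088, 0.043])]
wine_tin_mid [(array([222.1, 213.1]), 0.71)] [array([0.537, 0.097, 0.087])]
olive_tin_mid [(array([203.9, 222.6]), 0.48)] [array([0.506, 0.161, 0.086])]
catch_tab [(array([257.9, 236.8]), 0.45)] [array([ 0.454, -0.025,  0.03 ])]
left_jar_mid [(array([122.9, 259.1]), 0.7)] [array([0.389, 0.439, 0.089])]
right_jar_mid [(array([366. , 223.1]), 0.88)] [array([ 0.489, -0.4  ,  0.084])]
lilac_tin_mid [(array([206.6, 223.3]), 0.68), (array([284.4, 145.8]), 0.63)] [array([0.503, 0.151, 0.089]), array([ 0.774, -0.129,  0.078])]
orange_tin_mid [(array([199. , 149.3]), 0.96)] [array([0.769, 0.177, 0.079])]
kraft_box_mid [(array([126.3, 201. ]), 0.56)] [array([0.594, 0.443, 0.051])]
```

View pics/top0.png

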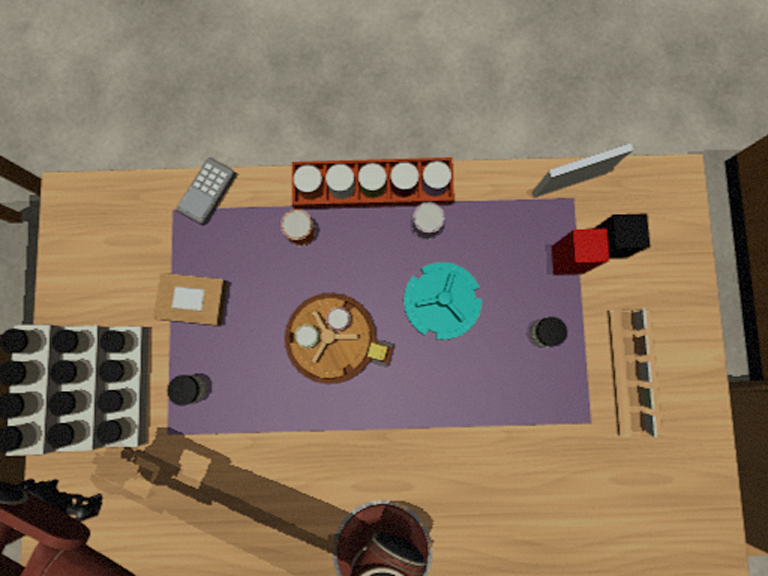

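View pics/scene0.png

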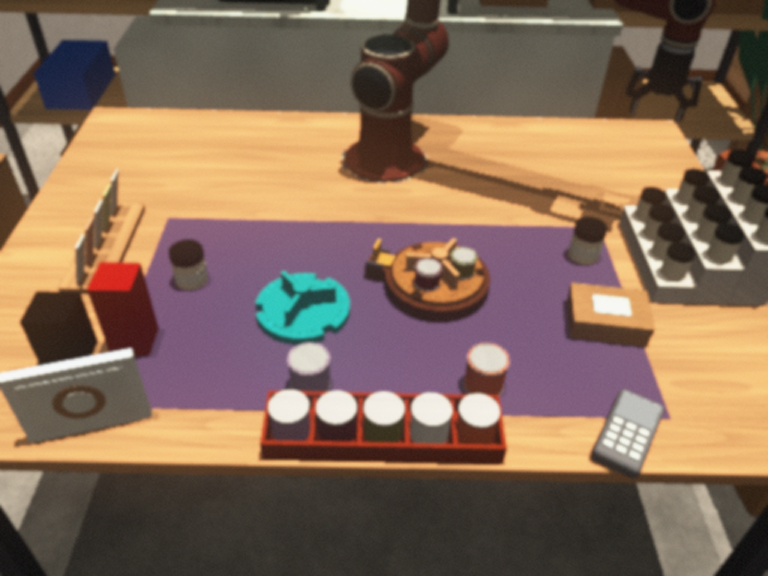

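Run:
```python
from h import *
p=imaging.get_image("top"); save(p,"top1.png",(160,170,330,290),4.5)
p=imaging.get_image("scene"); save(p,"scene1.png",(170,130,340,250),4.5)
```

```text
(no output)
```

View pics/top1.png

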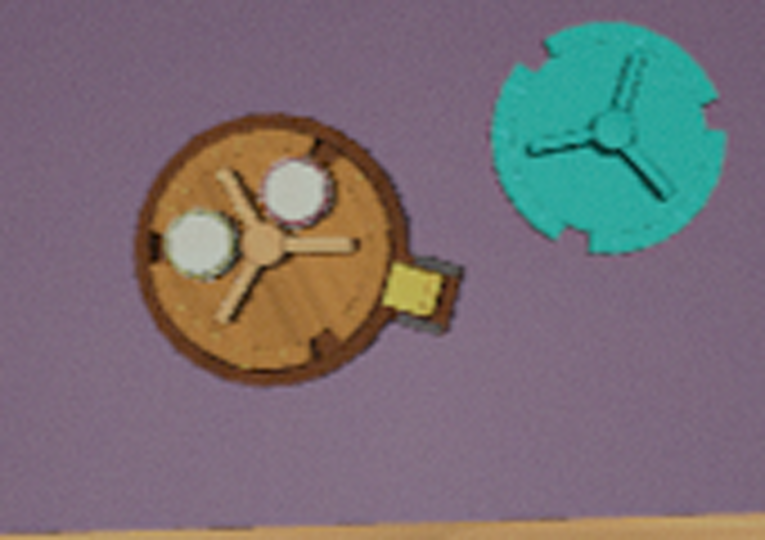

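View pics/scene1.png

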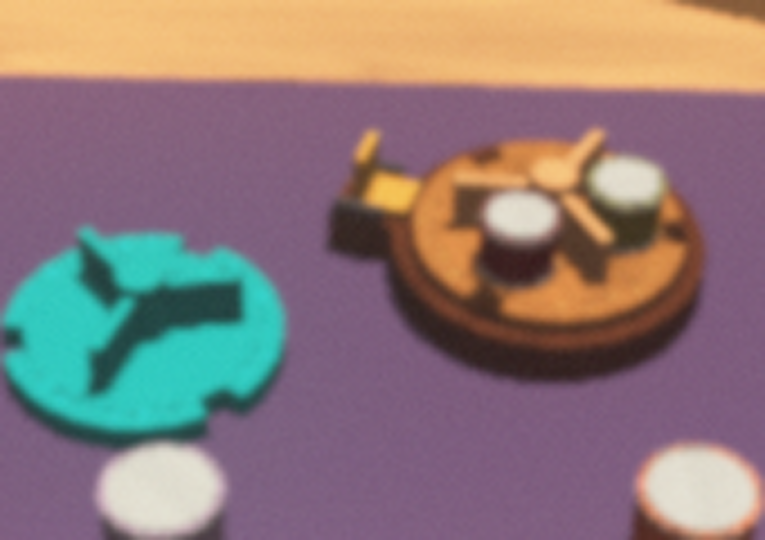

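The wooden tray is at top-view pixel (218,224), with tins in it, inside the dark base and next to the brass catch. The turquoise plate at (296,199) lies bare on the mat and is the decoy. The crop confirms this, and shows the empty bay facing the bottom right of the crop, towards the catch side. Next I'll get metric estimates.

```bash
cat > est.py <<'E'
from h import *
def cloud(p):
    H,W=p["depth"].shape; u,v=np.meshgrid(np.arange(W),np.arange(H)); z=p["depth"]
    c=np.stack([(u-p["cx"])/f(p)*z,(v-p["cy"])/f(p)*z,z],-1)
    return (c-np.array(p["t"]))@np.array(p["R"])
E
python3 - <<'E'
from est import *
np.set_printoptions(precision=4,suppress=True)
p=imaging.get_image("top"); X=cloud(p)
c=np.array([.49,.107])
r=np.hypot(X[...,0]-c[0],X[...,1]-c[1])
# wall ring: z 25..40 radius 90-115
m=(r<.16)
for lo,hi in [(-.01,.01),(.02,.038),(.038,.05),(.05,.07),(.07,.083),(.083,.087),(.087,.1)]:
    k=m&(X[...,2]>lo)&(X[...,2]<hi); print(lo,hi,k.sum(),X[k].mean(0) if k.sum() else '')
k=m&(X[...,2]>.01)&(r<.125); 
# outer outline via enclosing circle excluding catch
k2=m&(X[...,2]>.022)
pts=X[k2][:,:2]
from scipy.optimize import least_squares
# edge fit by color-free: maximise; use boundary by angle
cc=c.copy()
for it in range(5):
    d=pts-cc; a=np.degrees(np.arctan2(d[:,1],d[:,0]));rr=np.hypot(*d.T)
    B=[]
    for b in range(-180,180,8):
        s=(a>=b)&(a<b+8)
        if s.sum(): 
            j=np.argmax(np.where(s,rr,0)); B.append(pts[j])
    B=np.array(B); d=B-cc; rb=np.hypot(*d.T); B=B[rb<.116]
    s=least_squares(lambda q:np.hypot(B[:,0]-q[0],B[:,1]-q[1])-q[2],[*cc,.11],loss='soft_l1',f_scale=.002); cc=s.x[:2]
print('outline',s.x,len(B))
im=p["depth"]
for v in range(205,246,1): print(v,' '.join('%3d'%(1000*X[v,u,2]) for u in range(196,264,2)))
E
```

```text
-0.01 0.01 2858 [0.4764 0.1053 0.0006]
0.02 0.038 703 [0.4951 0.1049 0.0331]
0.038 0.05 1614 [0.4902 0.0993 0.0439]
0.05 0.07 69 [0.4932 0.0976 0.0554]
0.07 0.083 90 [0.4897 0.0921 0.0799]
0.083 0.087 187 [0.5136 0.1166 0.0853]
0.087 0.1 344 [0.5149 0.1222 0.0904]
outline [0.5001 0.1133 0.109 ] 40
205   4  36  36  40  40  44  39  40  39  45  40  47  45  83  87  89  39  14  13  12  43  33  35   2  -1   2   1   0   3  -1  -4   1  -3   4
206  34  29  31  43  48  43  42  45  42  44  44  44  41  90  91  84  87  45   7  45  40  22  35  32   3  -2  -3   2   2   4   0  -2   1  -3
207  37  30  42  42  41  42  38  37  39  44  45  47  86  88  87  84  83  91  43  45  44  46  33  32  -1   0   2   4   4   2   1   1   2   0
208  37  30  41  47  40  39  83  84  47  46  40  42  91  85  85  88  88  90  44  37  42  44  32  37  26  -4   2   0  -1   4   0  -7   2  -4
209  32  41  38  44  41  43  86  84  46  43  43  87  87  83  92  87  80  85  43  44  42  46  44  30  35   1   2   1   3   5   0   5  -9  -4
210  36  43  40  45  43  47  41  83  48  41  43  90  86  92  86  85  89  86  49  42  42  42  45  34  
[... 4242 characters left out ...]
41  37  39  40  45  44  41  82  70  46  44  42  46  42  44  44  41  43  44  47  46  41  46  34  38  34  39  51  39  44  33  37  32   2  -3
242  33  35  41 1402  45  46  44  41  42  43  41  44  41  43  48  48  42  41  44  41  47  40  34  32  33   0   0  46  48  40  44  33  -5  -1
243  34  29  43  45  47  41  47  43  42  42  41  45  41  48  44  39  46  43 1402  47  43  39  34  40   1   0   0   0   0  43  49  35   0   2
244  34  26  26  44  46  43  49  43  44  45  45  44  39  46  45  43  45  43  14  41  40  12  33  30   0   2   0   2   0   0  46   4   4   5
245  33  28  35  42  43  38  40  41  37  44  46  41  43  46  42  42  41   6  11  13  44  38  32  36   2  -4  -5   3   3  -2   3   1   0   4
```

```bash
cat >> est.py <<'E'
from scipy.optimize import least_squares, minimize
def fit(p,c0,zs=.085,verbose=True):
    X=cloud(p); 
    r=np.hypot(X[...,0]-c0[0],X[...,1]-c0[1])
    k=(X[...,2]>.026)&(X[...,2]<.038)&(r>.09)&(r<.116)
    B=X[k][:,:2]
    s=least_squares(lambda q:np.hypot(B[:,0]-q[0],B[:,1]-q[1])-.1035,c0,loss='soft_l1',f_scale=.004); base=s.x
    k=(X[...,2]>zs-.015)&(X[...,2]<zs+.015)&(r<.08)
    P=X[k]
    best=None
    def sc(q):
        d=P[:,:2]-q[:2]; n=0
        rr=np.hypot(*d.T)
        w=np.maximum(0,1-np.maximum(0,rr-.017)/.002)*1.
        for a in (60,180,300):
            t=np.radians(a)+q[2]; al=d@[np.cos(t),np.sin(t)]; pe=d@[-np.sin(t),np.cos(t)]
            w=np.maximum(w,np.where((al>0)&(al<.068),np.exp(-(pe/.004)**2),0))
        return -w.sum()
    # coarse
    b=(0,)
    for yaw in np.radians(np.arange(-180,180,4)):
      for dx in np.arange(-.008,.0081,.004):
        for dy in np.arange(-.008,.0081,.004):
          q=[base[0]+dx,base[1]+dy,yaw]; v=sc(q)
          if v<b[0]-1e-6: b=(v,q)
    # 3-fold: collect, choose by bay emptiness
    m=minimize(sc,b[1],method='Nelder-Mead',options=dict(initial_simplex=[b[1],*(np.array(b[1])+np.diag([.003,.003,.05]))]))
    q=m.x; occ=[]
    for j in range(3):
        a=q[2]+j*2*np.pi/3; h=np.array(q[:2])+.05*np.array([np.cos(a),np.sin(a)])
        kk=np.hypot(X[...,0]-h[0],X[...,1]-h[1])<.012
        occ.append(np.median(X[kk][:,2]))
    j=int(np.argmin(occ)); yaw=(q[2]+j*2*np.pi/3+np.pi)%(2*np.pi)-np.pi
    d=np.hypot(X[...,0]-q[0],X[...,1]-q[1]); kk=(d>.04)&(d<.085)
    pl=X[kk][:,2]; pl=pl[(pl>.02)&(pl<.055)]
    print('base',np.round(base,4),'hub',np.round(q[:2],4),'yaw',round(np.degrees(yaw),1),'bays z',np.round(occ,3),'plate z',round(np.median(pl),4),'score',round(-m.fun,1),len(P))
    return base,q[:2],yaw
E
python3 - <<'E'
from est import *
p=imaging.get_image("top"); fit(p,[.497,.109])
p=imaging.get_image("scene"); fit(p,[.497,.109])
p=imaging.get_image("top");X=cloud(p)
k=(X[...,2]>.068)&(X[...,2]<.09)&(X[...,1]<.0)&(X[...,1]>-.06)&(abs(X[...,0]-.45)<.04); print('tab',k.sum(),X[k].mean(0),X[k].min(0),X[k].max(0))
p=imaging.get_image("scene");X=cloud(p)
k=(X[...,2]>.052)&(X[...,2]<.09)&(X[...,1]<.0)&(X[...,1]>-.06)&(abs(X[...,0]-.45)<.05); print('tab',k.sum(),X[k].mean(0),X[k].min(0),X[k].max(0))
E
```

```text
base [0.5    0.1131] hub [0.4997 0.1121] yaw -151.1 bays z [0.045 0.088 0.089] plate z 0.0439 score 166.8 600
base [0.5019 0.1103] hub [0.5068 0.1105] yaw -153.2 bays z [  nan 0.086 0.087] plate z 0.0447 score 210.7 742
tab 23 [ 0.45758055 -0.01467892  0.07839365] [ 0.44196881 -0.0221784   0.07026278] [ 0.47283833 -0.00757046  0.0832451 ]
tab 53 [ 0.46492743 -0.01734438  0.06993109] [ 0.44408795 -0.02520272  0.05213621] [ 0.47908916 -0.00935154  0.08302102]
  return _methods._mean(a, axis=axis, dtype=dtype,
  ret = ret.dtype.type(ret / rcount)
```

```bash
cat > mv.py <<'E'
from h import *
from scipy.spatial.transform import Rotation as Ro
def yaw_now():
    o=monitor.get_obs(); R=Ro.from_rotvec(o["tool_rot"]).as_matrix(); return o,R,np.degrees(np.arctan2(R[1,0],R[0,0]))
def rows(ws):
    """ws: list of (x,y,z,yaw_deg of tool x)"""
    o,R,y0=yaw_now(); out=[]
    for x,y,z,yw in ws:
        d=R.T@(np.array([x,y,z])-o["tool_pos"]); dy=-( (yw-y0+180)%360-180)
        out.append([round(float(a),4) for a in d]+[round(float(np.radians(dy)),3)])
    print('pos',np.round(o["tool_pos"],4),'yaw',round(y0,1),'q',np.round(o["q"],2),'F',np.round(o["contact_force"],1),'t',o["t"])
    for r in out: print(r)
E
python3 - <<'E'
from mv import *
rows([(.456,.088,.22,29)])
E
```

```text
pos [0.1994 0.5923 0.2313] yaw 71.4 q [ 1.13  0.05  1.61  0.    1.48 -0.12] F [-0.4 -0.6  0.3] t 2.65
[-0.3961, 0.4041, 0.0113, 0.74]
```

>>> step_arm(targets=[-0.396, 0.404, 0.011, 0.74, -0.396, 0.404, 0.011, 0.74, -0.396, 0.404, 0.011, 0.74, -0.396, 0.404, 0.011, 0.74, -0.396, 0.404, 0.011, 0.74, -0.396, 0.404, 0.011, 0.74, -0.396, 0.404, 0.011, 0.74, -0.396, 0.404, 0.011, 0.74, -0.396, 0.404, 0.011, 0.74, -0.396, 0.404, 0.011, 0.74, -0.396, 0.404, 0.011, 0.74, -0.396, 0.404, 0.011, 0.74], grip=0)

```text
t: 3.65
tool_pos: [0.4266, 0.1448, 0.222]
tool_rot: [3.042, 0.786, 0.002]
contact_force: [1.5, 0.0, -0.2]
opening: -0.0003
```

Run:
```python
from mv import *
rows([(.456,.088,.22,29)])
```

```text
pos [0.4266 0.1448 0.222 ] yaw 29.0 q [ 0.16 -0.38  2.01  0.    1.51 -0.34] F [ 1.5  0.  -0.2] t 3.65
[-0.0018, 0.0639, 0.002, -0.0]
```

>>> step_arm(targets=[-0.002, 0.064, 0.002, 0, -0.002, 0.064, 0.002, 0, -0.002, 0.064, 0.002, 0, -0.002, 0.064, 0.002, 0])

```text
t: 3.98
tool_pos: [0.4562, 0.0868, 0.22]
tool_rot: [-3.042, -0.782, -0.002]
contact_force: [-0.4, 0.9, 0.6]
opening: -0.0001
```

Run:
```python
from est import *
p=imaging.get_image("wrist"); save(p,"w1.png",s=1.5); print(-np.array(p["R"]).T@p["t"])
fit(p,[.5,.112])
q=imaging.get_image("scene"); save(q,"s2.png",(170,110,340,250),4.2)
```

```text
[0.42281818 0.14517379 0.36138414]
base [0.5009 0.1104] hub [0.498 0.112] yaw 88.6 bays z [0.284 0.087 0.087] plate z 0.0431 score 1981.5 7126
```

View pics/w1.png

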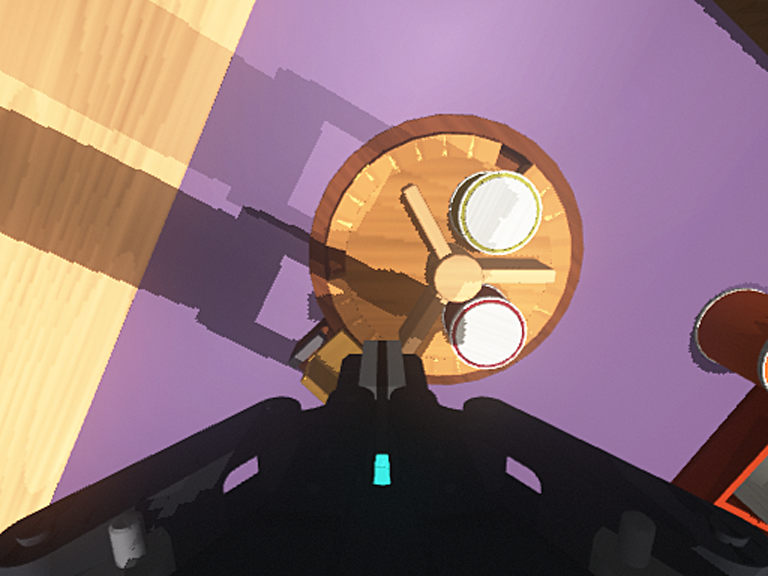

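View pics/s2.png

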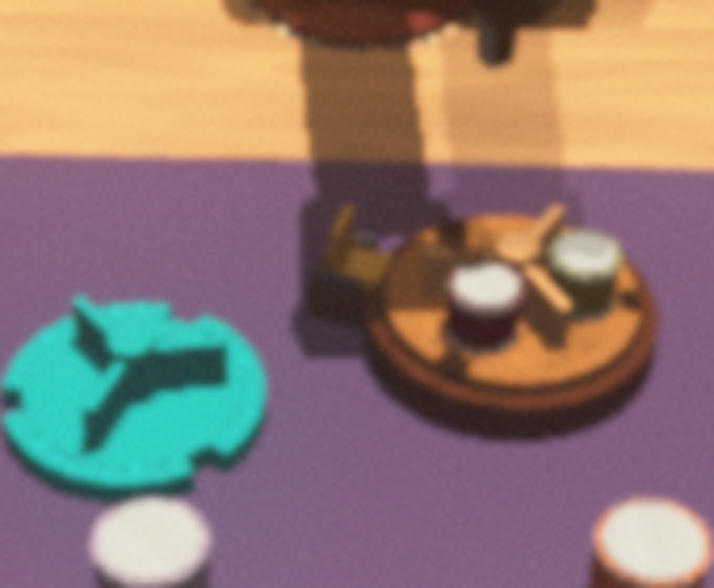

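The wrist view shows the tray with its hub at about (457,277), the tins at (500,212) and (487,332), and the empty bay on the left, under the gripper's shadow. I'll lower the closed fingers into the bay beside the spoke at about −92°.

```bash
cat >> mv.py <<'E'
C=np.array([.4985,.1115])
def arc(th,r=.05,z=.056,off=180):
    t=np.radians(th); return (C[0]+r*np.cos(t),C[1]+r*np.sin(t),z,th+off)
E
python3 - <<'E'
from mv import *
rows([arc(-130,z=.13),arc(-130,z=.056)])
E
```

```text
pos [0.4557 0.0883 0.22  ] yaw 29.0 q [ 0.03 -0.34  1.99  0.    1.5  -0.48] F [-0.2  0.3 -0.6] t 4.0833
[0.0019, 0.0184, 0.09, -0.366]
[0.0018, 0.0184, 0.164, -0.366]
```

>>> step_arm(targets=[0.002, 0.018, 0.04, -0.122, 0.002, 0.018, 0.08, -0.244, 0.002, 0.018, 0.1, -0.366, 0.002, 0.018, 0.13, -0.366, 0.002, 0.018, 0.15, -0.366, 0.002, 0.018, 0.16, -0.366, 0.002, 0.018, 0.164, -0.366, 0.002, 0.018, 0.164, -0.366])

```text
t: 4.75
tool_pos: [0.4659, 0.0744, 0.0557]
tool_rot: [-2.846, -1.329, -0.001]
contact_force: [-0.2, -0.4, 0.2]
opening: 0.0003
```

Run:
```python
from mv import *
rows([arc(t) for t in np.arange(-127,-103,2)])
q=imaging.get_image("scene"); save(q,"s3.png",(220,130,340,230),6)
```

```text
pos [0.4659 0.0744 0.0557] yaw 50.1 q [-0.   -0.14  2.11  0.    1.17 -0.87] F [-0.2 -0.4  0.2] t 4.75
[-0.0006, 0.0037, -0.0003, -0.051]
[-0.0005, 0.0055, -0.0003, -0.086]
[-0.0003, 0.0072, -0.0003, -0.121]
[-0.0001, 0.0089, -0.0003, -0.156]
[0.0002, 0.0106, -0.0003, -0.191]
[0.0006, 0.0123, -0.0003, -0.226]
[0.001, 0.014, -0.0003, -0.261]
[0.0015, 0.0157, -0.0003, -0.296]
[0.002, 0.0174, -0.0003, -0.331]
[0.0026, 0.019, -0.0003, -0.365]
[0.0033, 0.0206, -0.0003, -0.4]
[0.004, 0.0222, -0.0003, -0.435]
```

View pics/s3.png

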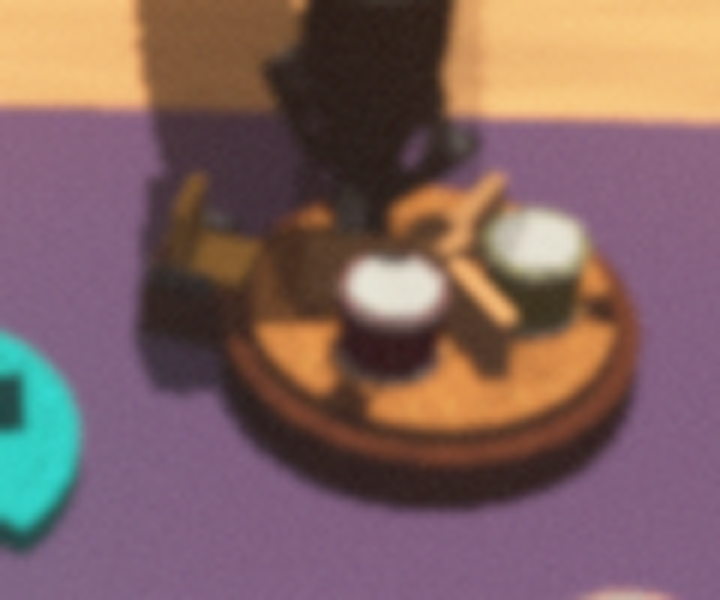

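>>> step_arm(targets=[-0.0006, 0.0037, 0, -0.051, -0.0005, 0.0055, 0, -0.086, -0.0003, 0.0072, 0, -0.121, 0, 0.0089, 0, -0.156, 0.0002, 0.0106, 0, -0.191, 0.0006, 0.0123, 0, -0.226, 0.001, 0.014, 0, -0.261, 0.0015, 0.0157, 0, -0.296, 0.002, 0.0174, 0, -0.331, 0.0026, 0.019, 0, -0.365])

```text
t: 5.63
tool_pos: [0.4833, 0.0644, 0.0592]
tool_rot: [2.556, 1.826, 0.003]
contact_force: [-7.7, 0.9, 5.5]
opening: -0.0001
```

Run:
```python
from mv import *
rows([arc(t) for t in np.arange(-107,-88,1.5)])
```

```text
pos [0.4833 0.0644 0.0592] yaw 71.1 q [-0.02 -0.1   2.07  0.    1.17 -1.26] F [-7.7  0.9  5.5] t 5.6333
[-0.0005, 0.0008, 0.0032, -0.033]
[-0.0005, 0.0021, 0.0032, -0.06]
[-0.0004, 0.0034, 0.0032, -0.086]
[-0.0003, 0.0047, 0.0033, -0.112]
[-0.0001, 0.006, 0.0033, -0.138]
[0.0001, 0.0073, 0.0033, -0.164]
[0.0003, 0.0086, 0.0033, -0.191]
[0.0006, 0.0098, 0.0033, -0.217]
[0.0009, 0.0111, 0.0033, -0.243]
[0.0012, 0.0124, 0.0033, -0.269]
[0.0016, 0.0136, 0.0033, -0.295]
[0.002, 0.0149, 0.0033, -0.321]
[0.0024, 0.0161, 0.0033, -0.348]
```

Run:
```python
from est import *
q=imaging.get_image("scene"); save(q,"s4.png",(220,130,340,230),6)
q=imaging.get_image("wrist"); save(q,"w4.png",s=1.5)
o=monitor.get_obs();print(o["tool_pos"],o["contact_force"],o["wrist_torque"])
```

```text
[0.48367171 0.0644018  0.0592669 ] [-4.30643946 -0.03496033  4.11829159] [0.10250453 0.76033869 0.02601143]
```

View pics/s4.png

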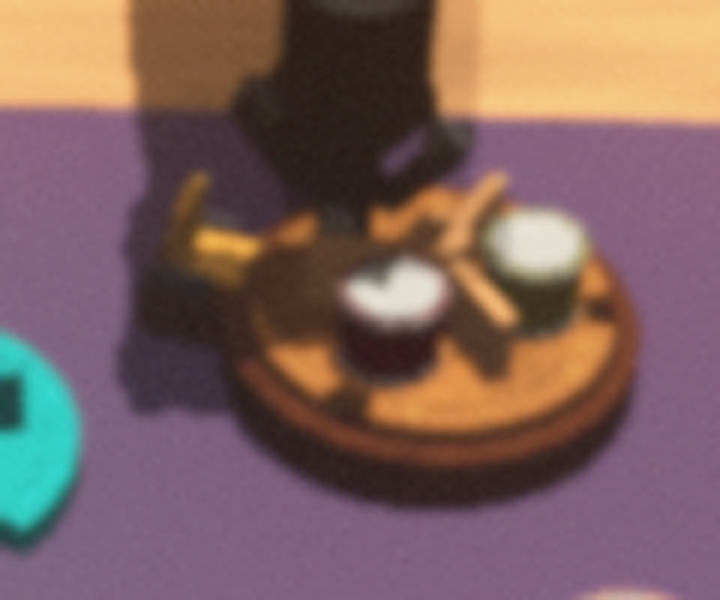

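View pics/w4.png

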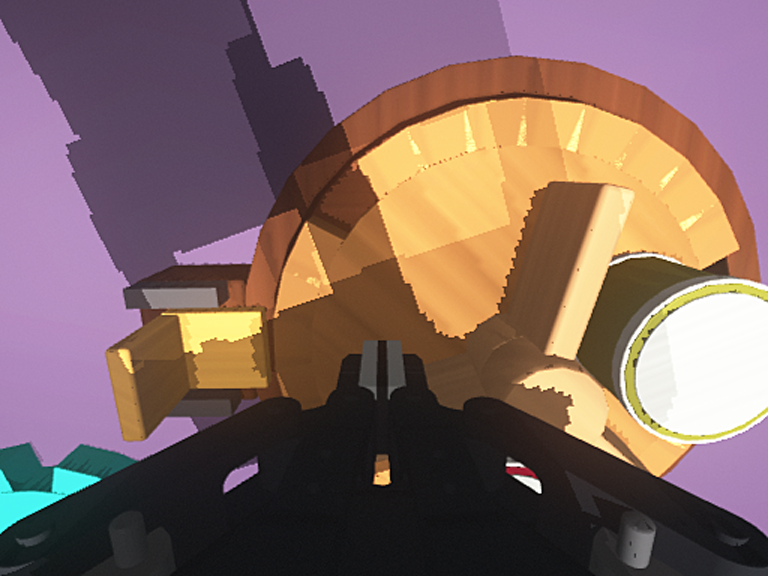

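>>> step_arm(targets=[0, 0.0021, 0.001, -0.05, 0, 0.0034, 0.002, -0.08, 0, 0.0047, 0.002, -0.11, 0, 0.006, 0.002, -0.138, 0, 0.0073, 0.002, -0.164, 0.0003, 0.0086, 0.002, -0.19, 0.0006, 0.0098, 0.002, -0.217, 0.0009, 0.0111, 0.002, -0.243, 0.0012, 0.0124, 0.002, -0.27, 0.0016, 0.0136, 0.002, -0.295])

```text
t: 6.57
tool_pos: [0.4875, 0.0612, 0.0592]
tool_rot: [-2.245, -2.173, 0.03]
contact_force: [-48.7, -4.8, 40.2]
opening: -0.0001
```

Run:
```python
from mv import *
o,R,y=yaw_now(); d=o["tool_pos"][:2]-C; print('theta',np.degrees(np.arctan2(d[1],d[0])),np.hypot(*d))
rows([arc(t,z=.057) for t in np.arange(-92,-72,1.5)])
q=imaging.get_image("scene"); save(q,"s5.png",(220,130,340,230),6)
```

```text
theta -102.32945040703376 0.051455190306834334
pos [0.4875 0.0612 0.0592] yaw 88.1 q [-0.03 -0.08  2.04 -0.    1.2  -1.56] F [-48.7  -4.8  40.2] t 6.5667
[0.0006, 0.0093, 0.002, 0.002]
[0.0006, 0.0106, 0.0019, -0.024]
[0.0007, 0.0119, 0.0019, -0.05]
[0.0008, 0.0132, 0.0019, -0.076]
[0.0009, 0.0145, 0.0018, -0.103]
[0.001, 0.0158, 0.0018, -0.129]
[0.0012, 0.0171, 0.0018, -0.155]
[0.0014, 0.0184, 0.0017, -0.181]
[0.0017, 0.0197, 0.0017, -0.207]
[0.002, 0.021, 0.0016, -0.233]
[0.0023, 0.0222, 0.0016, -0.26]
[0.0026, 0.0235, 0.0016, -0.286]
[0.003, 0.0247, 0.0016, -0.312]
[0.0034, 0.026, 0.0015, -0.338]
```

View pics/s5.png

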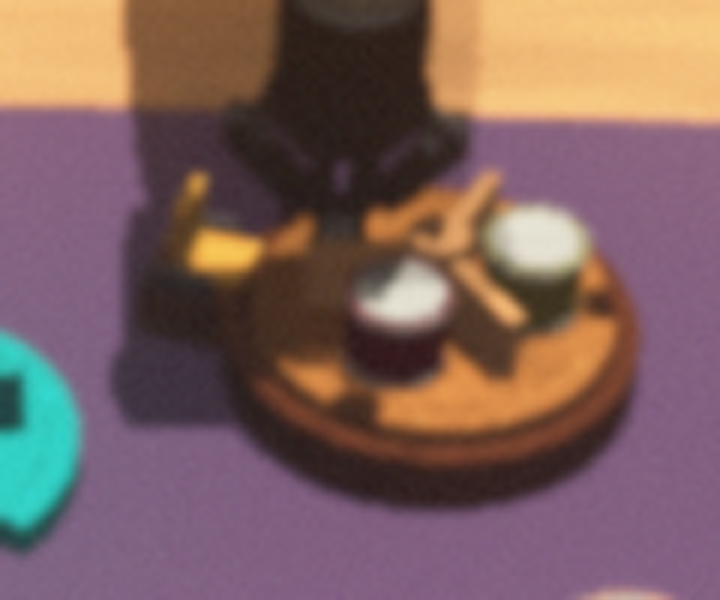

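>>> step_arm(targets=[0, -0.004, 0, 0.03, 0, -0.008, -0.001, 0.06, -0.001, -0.012, -0.001, 0.09, -0.001, -0.014, -0.001, 0.12])

```text
t: 6.95
tool_pos: [0.4749, 0.0608, 0.0631]
tool_rot: [-2.375, -2.037, 0.027]
contact_force: [0.2, -0.0, -0.4]
opening: -0.0001
```

Run:
```python
from est import *
o=monitor.get_obs();print(o["tool_pos"],o["contact_force"],o["q"])
p=imaging.get_image("top"); save(p,"t6.png",(160,170,330,290),4.5); fit(p,[.4985,.1115])
p=imaging.get_image("wrist"); save(p,"w6.png",s=1.5)
p=imaging.get_image("scene"); fit(p,[.4985,.1115]);save(p,"s6.png",(220,130,340,230),6)
```

```text
[0.47490139 0.06077586 0.06309252] [ 0.15282038 -0.01991956 -0.364242  ] [-0.0271114  -0.11620363  2.0743625  -0.00219456  1.20506083 -1.44408246]
base [0.5    0.1132] hub [0.5106 0.1208] yaw 152.3 bays z [0.368 0.063   nan] plate z 0.0441 score 29.7 178
base [0.5025 0.1106] hub [0.5073 0.111 ] yaw -29.6 bays z [0.124 0.086 0.088] plate z 0.0447 score 214.4 810
  return _methods._mean(a, axis=axis, dtype=dtype,
  ret = ret.dtype.type(ret / rcount)
```

View pics/w6.png

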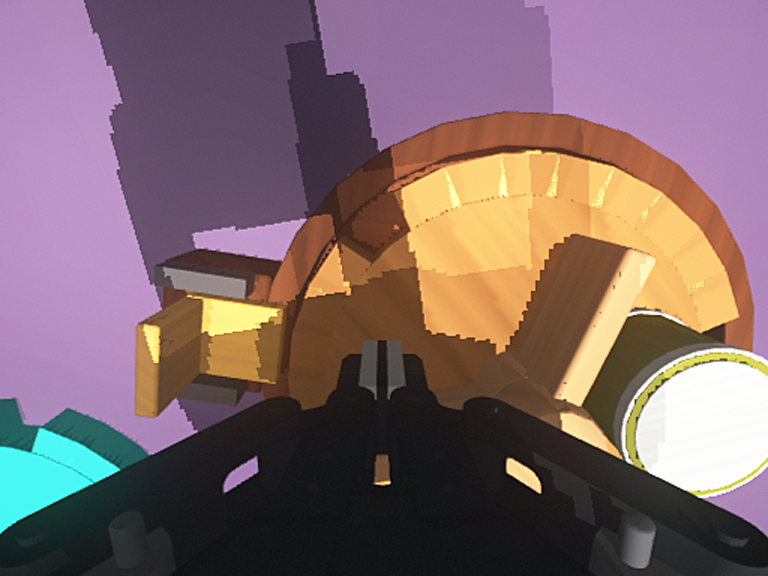

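View pics/s6.png

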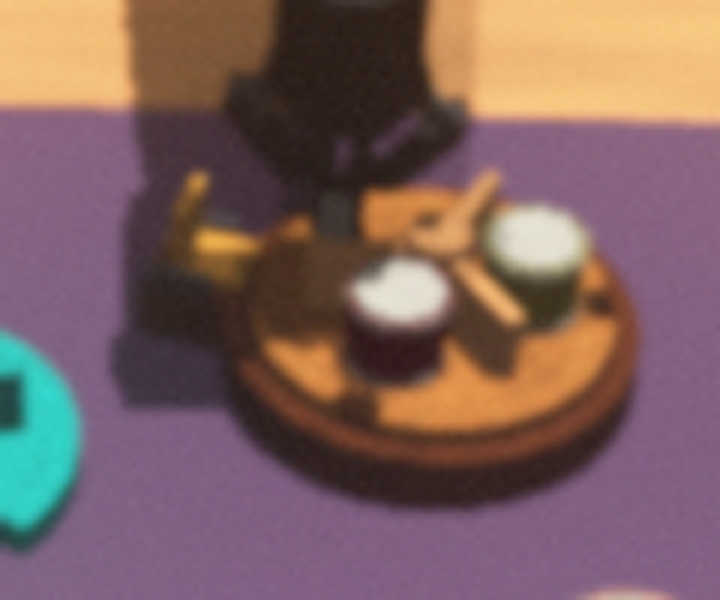

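View pics/t6.png

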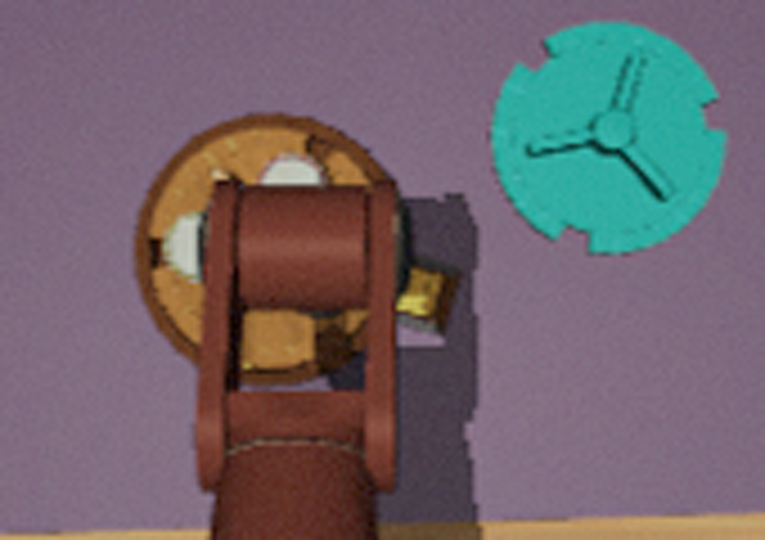

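Run:
```python
from est import *
from scipy.spatial.transform import Rotation as Ro
np.set_printoptions(precision=4,suppress=True)
o=monitor.get_obs();R=Ro.from_rotvec(o["tool_rot"]).as_matrix();print(o["t"],o["tool_pos"],R[:,2])
p=imaging.get_image("wrist"); X=cloud(p); L=(X-o["tool_pos"])@R
z=L[...,2]
k=(p["depth"]>0)&(z<.002)&(z>-.12)&(abs(L[...,0])<.08)&(abs(L[...,1])<.05)&(np.arange(384)[:,None]>215)
for a in np.arange(-.1,.003,.006):
    s=k&(z>=a)&(z<a+.006)
    if s.sum()>5: print(round(a,3),s.sum(),'x',np.percentile(L[s][:,0],[1,99]),'y',np.percentile(L[s][:,1],[1,99]))
```

```text
7.1 [0.4749 0.0608 0.0625] [-0.0224 -0.0014 -0.9997]
-0.1 3364 x [-0.0196  0.0178] y [-0.0211 -0.0154]
-0.094 6694 x [-0.0586  0.0572] y [-0.0204 -0.0071]
-0.088 9564 x [-0.0606  0.0588] y [-0.0181 -0.0029]
-0.082 5962 x [-0.0575  0.0558] y [-0.0182  0.0039]
-0.076 5813 x [-0.0526  0.0505] y [-0.018   0.0056]
-0.07 3524 x [-0.048   0.0463] y [-0.018   0.0064]
-0.064 2158 x [-0.0438  0.0418] y [-0.0168  0.0079]
-0.058 3681 x [-0.0385  0.0367] y [-0.0133  0.0078]
-0.052 1827 x [-0.035  0.033] y [-0.0143  0.0082]
-0.046 896 x [-0.029   0.0279] y [-0.0144  0.0062]
-0.04 561 x [-0.0126  0.0108] y [-0.0127  0.0101]
-0.034 1012 x [-0.0098  0.0682] y [-0.0119  0.0277]
-0.028 1275 x [-0.0135  0.0799] y [-0.014   0.0293]
-0.022 2214 x [-0.0135  0.0792] y [-0.0239  0.0306]
-0.016 1936 x [-0.0798  0.0796] y [-0.0211  0.0185]
-0.01 1172 x [-0.078   0.0796] y [-0.0188  0.0192]
-0.004 833 x [-0.078   0.0793] y [-0.0169  0.0201]
```

Run:
```python
from mv import *
rows([arc(t,r=.056,z=.06) for t in np.arange(-120,-191,-6.4)])
```

```text
pos [0.4748 0.0607 0.0622] yaw 81.4 q [-0.03 -0.11  2.07 -0.    1.2  -1.45] F [0.1 0.7 0.3] t 7.15
[0.0016, -0.0045, 0.0023, 0.373]
[0.0042, -0.0102, 0.0024, 0.484]
[0.0074, -0.0156, 0.0025, 0.596]
[0.0112, -0.0205, 0.0026, 0.708]
[0.0155, -0.025, 0.0027, 0.819]
[0.0203, -0.029, 0.0028, 0.931]
[0.0255, -0.0325, 0.0028, 1.043]
[0.0311, -0.0353, 0.0029, 1.155]
[0.037, -0.0375, 0.0029, 1.266]
[0.043, -0.0391, 0.0029, 1.378]
[0.0492, -0.0399, 0.0029, 1.49]
[0.0555, -0.0401, 0.0028, 1.601]
```

>>> step_arm(targets=[0, -0.003, 0.001, 0.125, 0.0016, -0.0045, 0.002, 0.25, 0.0042, -0.0102, 0.002, 0.37, 0.0074, -0.0156, 0.002, 0.5, 0.0112, -0.0205, 0.002, 0.62, 0.0155, -0.025, 0.002, 0.74, 0.0203, -0.029, 0.002, 0.87, 0.0255, -0.0325, 0.002, 0.99, 0.0311, -0.0353, 0.002, 1.11, 0.037, -0.0375, 0.002, 1.24, 0.043, -0.0391, 0.002, 1.36, 0.0492, -0.0399, 0.002, 1.49])

```text
t: 8.15
tool_pos: [0.4432, 0.1158, 0.0616]
tool_rot: [3.137, -0.111, -0.034]
contact_force: [0.0, -0.4, 0.5]
opening: 0.0006
```

Run:
```python
from mv import *
rows([arc(t,r=.056,z=.06) for t in np.arange(174,155,-1.5)])
q=imaging.get_image("scene"); save(q,"s7.png",(220,130,340,230),6)
```

```text
pos [0.4432 0.1158 0.0616] yaw -4.0 q [ 0.09 -0.17  2.12  0.    1.21  0.16] F [ 0.  -0.4  0.5] t 8.15
[-0.0005, -0.0015, 0.0016, 0.034]
[-0.0004, -0.003, 0.0016, 0.06]
[-0.0003, -0.0044, 0.0016, 0.086]
[-0.0001, -0.0059, 0.0016, 0.113]
[0.0, -0.0073, 0.0015, 0.139]
[0.0003, -0.0088, 0.0015, 0.165]
[0.0005, -0.0102, 0.0015, 0.191]
[0.0008, -0.0117, 0.0015, 0.217]
[0.0011, -0.0131, 0.0015, 0.244]
[0.0015, -0.0145, 0.0015, 0.27]
[0.0019, -0.0159, 0.0015, 0.296]
[0.0024, -0.0173, 0.0015, 0.322]
[0.0029, -0.0187, 0.0015, 0.348]
```

View pics/s7.png

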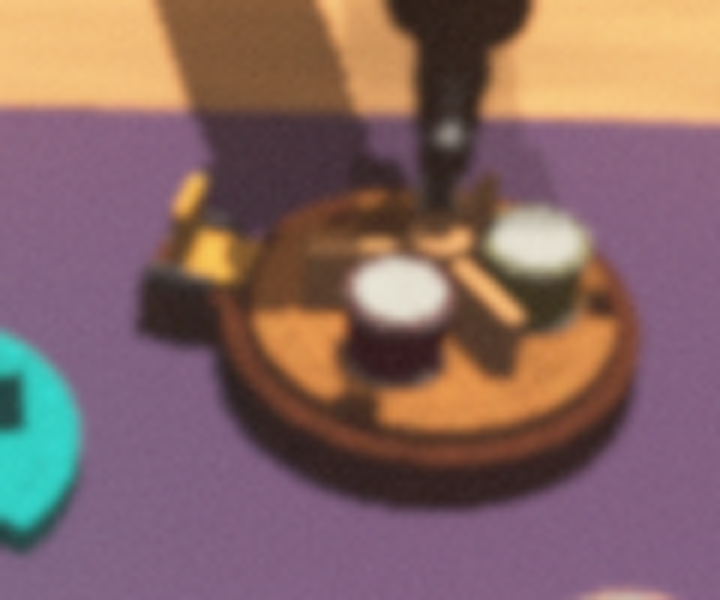

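>>> step_arm(targets=[-0.0005, -0.0015, 0, 0.034, -0.0004, -0.003, 0, 0.06, -0.0003, -0.0044, 0, 0.086, 0, -0.0059, 0, 0.113, 0, -0.0073, 0, 0.139, 0.0003, -0.0088, 0, 0.165, 0.0005, -0.0102, 0, 0.19, 0.0008, -0.0117, 0, 0.217, 0.001, -0.013, 0, 0.244, 0.0015, -0.0145, 0, 0.27])

```text
t: 9.03
tool_pos: [0.4435, 0.1259, 0.0622]
tool_rot: [3.077, -0.529, -0.043]
contact_force: [-16.6, -23.9, 18.1]
opening: 0.0002
```

```bash
cat >> mv.py <<'E'
def st():
    o,R,y=yaw_now(); d=o["tool_pos"][:2]-C; print('theta',np.round(np.degrees(np.arctan2(d[1],d[0])),1),'r',np.round(np.hypot(*d),4),'zaxis',np.round(R[:,2],3))
    return np.degrees(np.arctan2(d[1],d[0])), o["tool_pos"][2]
E
python3 - <<'E'
from mv import *
th,z=st()
rows([arc(t,r=.056,z=z) for t in np.arange(th-1,th-17,-1.5)])
E
```

```text
theta 165.3 r 0.0569 zaxis [-0.031 -0.014 -0.999]
pos [0.4435 0.1259 0.0622] yaw -19.5 q [ 0.12 -0.15  2.11 -0.01  1.22  0.47] F [-16.6 -23.9  18.1] t 9.0333
[0.0008, -0.001, -0.0, -0.067]
[0.0007, -0.0025, -0.0001, -0.041]
[0.0007, -0.004, -0.0001, -0.015]
[0.0007, -0.0054, -0.0001, 0.011]
[0.0007, -0.0069, -0.0002, 0.037]
[0.0008, -0.0084, -0.0002, 0.064]
[0.0009, -0.0098, -0.0002, 0.09]
[0.001, -0.0113, -0.0003, 0.116]
[0.0012, -0.0127, -0.0003, 0.142]
[0.0015, -0.0142, -0.0004, 0.168]
[0.0017, -0.0156, -0.0004, 0.194]
```

Run:
```python
from est import *
from scipy.spatial.transform import Rotation as Ro
np.set_printoptions(precision=4,suppress=True)
p=imaging.get_image("wrist"); save(p,"w8.png",s=1.5)
o=monitor.get_obs();R=Ro.from_rotvec(o["tool_rot"]).as_matrix(); print(o["t"],o["tool_pos"],o["contact_force"])
X=cloud(p); L=(X-o["tool_pos"])@R
for v in range(222,330,4):
    print(v,' '.join('%4d/%4d/%4d'%tuple(1000*L[v,u]) for u in (236,242,247,262,268,275)))
p=imaging.get_image("scene"); fit(p,[.4985,.1115])
```

```text
9.0833 [0.4434 0.1259 0.0622] [-14.2842 -21.2475  14.6179]
222  -11/  -3/  19   -5/ -19/ -21   -3/ -19/ -21    3/ -19/ -20    6/ -19/ -20    9/ -18/ -18
226  -11/   0/  20   -5/ -18/ -22   -3/ -17/ -21    3/ -17/ -21    6/ -17/ -21    9/ -17/ -20
230   -8/ -14/ -19   -5/ -16/ -22   -3/ -15/ -21    3/ -15/ -21    6/ -16/ -21    9/ -15/ -21
234   -8/ -12/ -19   -5/ -13/ -21   -3/ -14/ -22    3/ -14/ -22    6/ -14/ -23    9/ -13/ -21
238   -9/  -6/  -9   -6/ -11/ -20   -3/ -11/ -20    3/ -12/ -22    6/ -12/ -22    9/ -12/ -22
242   -9/  -5/ -13   -6/  -9/ -21   -3/  -9/ -21    3/  -9/ -21    6/  -9/ -21    9/ -10/ -21
246   -9/  -5/ -17   -5/  -9/ -25   -3/  -9/ -25    3/ -10/ -26    5/ -10/ -26    9/  -6/ -18
250   -8/  -5/ -21   -5/  -9/ -29   -3/ -10/ -30    3/ -10/ -30    5/  -9/ -29    9/  -6/ -22
254   -8/  -5/ -25   -5/  -9/ -33   -3/  -9/ -32    3/  -9/ -33    5/  -9/ -33    9/  -5/ -25
258   -7/ -12/ -42   -5/ -10/ -38   -3/  -9/ -36    2/  -9/ -35    5/ -10/ -37    7/ -12/ -40
262   -7/ -12/ -44   -5/ -10/ -41   -3/ -11/ -42    2/ -10/ -42    5/ -10/ -41    7/ -11/ -43
266   -
[... 904 characters left out ...]
  4/ -11/ -67    5/ -15/ -73
306   -5/ -16/ -75   -4/  -9/ -66   -3/   4/ -48    2/   5/ -46    4/ -10/ -67    5/ -16/ -75
310   -5/ -15/ -75   -4/  -7/ -65   -3/   8/ -45    2/   7/ -47    3/  -9/ -68    5/ -15/ -76
314   -5/ -15/ -77   -4/  -5/ -66   -3/   8/ -48    2/   8/ -47    3/  -7/ -68    5/ -15/ -77
318   -5/ -13/ -77   -4/  -3/ -65   -3/   9/ -49    2/   8/ -50    4/  -5/ -67    5/ -16/ -79
322   -5/ -12/ -76   -3/  -8/ -72   -2/  -8/ -72    2/  -9/ -73    3/  -9/ -73    5/ -14/ -79
326   -5/ -11/ -77   -3/  -9/ -74   -2/  -9/ -74    1/  -9/ -75    3/  -8/ -74    5/ -14/ -80
base [0.5025 0.1108] hub [0.5072 0.1116] yaw 89.8 bays z [0.277 0.087 0.087] plate z 0.0453 score 215.5 788
```

View pics/w8.png

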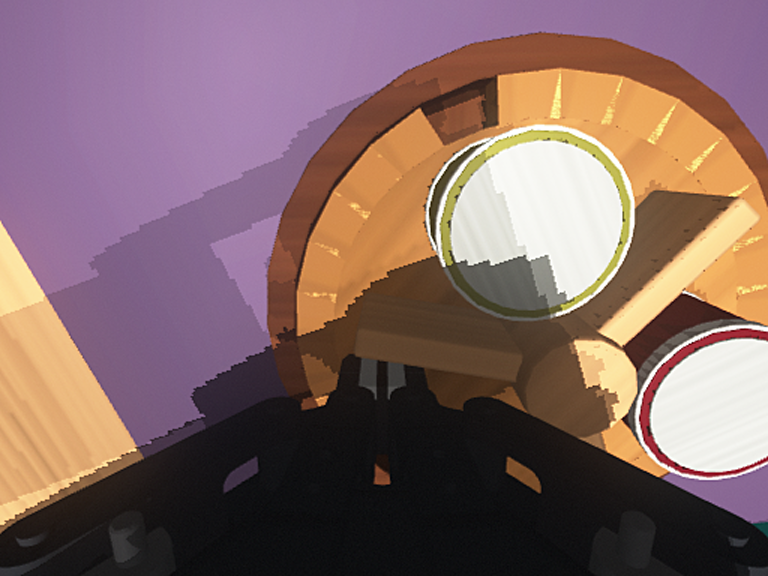

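>>> step_arm(targets=[0, -0.001, -0.001, -0.03, 0, -0.002, -0.0015, -0.04, 0, -0.003, -0.002, -0.04, 0, -0.004, -0.002, -0.04])

```text
t: 9.47
tool_pos: [0.445, 0.1295, 0.0641]
tool_rot: [3.088, -0.465, -0.044]
contact_force: [0.4, -4.6, -1.5]
opening: 0.0
```

Run:
```python
from est import *
from mv import *
th,z=st(); rows([])
```

```text
theta 161.4 r 0.0564 zaxis [-0.03  -0.014 -0.999]
pos [0.445  0.1295 0.0641] yaw -17.1 q [ 0.13 -0.15  2.1  -0.01  1.22  0.43] F [ 0.4 -4.6 -1.5] t 9.4667
```

>>> step_arm(targets=[0, -0.001, 0, 0.03, 0, -0.002, 0, 0.05, 0.0001, -0.003, -0.0003, 0.07, 0.0002, -0.004, -0.0005, 0.09, 0.0003, -0.005, -0.0005, 0.11, 0.0004, -0.006, -0.0005, 0.13])

```text
t: 9.97
tool_pos: [0.4471, 0.1354, 0.0642]
tool_rot: [3.049, -0.666, -0.042]
contact_force: [-1.8, -2.6, -1.8]
opening: -0.0002
```

Run:
```python
from mv import *
th,z=st(); rows([])
```

```text
theta 155.1 r 0.0567 zaxis [-0.031 -0.014 -0.999]
pos [0.4471 0.1354 0.0642] yaw -24.7 q [ 0.14 -0.14  2.09 -0.01  1.22  0.57] F [-1.8 -2.6 -1.8] t 9.9667
```

Small steps with no vertical load turn the tray freely, so I'll continue that way.

>>> step_arm(targets=[0, -0.001, 0, 0.02, 0, -0.002, 0, 0.04, 0.0001, -0.003, 0, 0.06, 0.0002, -0.004, 0, 0.08, 0.0003, -0.005, 0, 0.1, 0.0005, -0.006, 0, 0.12, 0.0006, -0.007, 0, 0.14, 0.0008, -0.008, 0, 0.15])

```text
t: 10.63
tool_pos: [0.4505, 0.1422, 0.064]
tool_rot: [2.987, -0.894, -0.042]
contact_force: [-4.7, -5.2, 1.5]
opening: -0.0001
```

Run:
```python
from mv import *
th,z=st(); rows([])
```

```text
theta 147.4 r 0.0569 zaxis [-0.033 -0.015 -0.999]
pos [0.4505 0.1422 0.064 ] yaw -33.3 q [ 0.15 -0.12  2.08 -0.01  1.22  0.74] F [-4.7 -5.2  1.5] t 10.6333
```

>>> step_arm(targets=[0, -0.001, 0, 0.02, 0, -0.002, -0.0002, 0.04, 0.0002, -0.003, -0.0003, 0.055, 0.0004, -0.004, -0.0004, 0.07, 0.0005, -0.005, -0.0005, 0.09, 0.0007, -0.006, -0.0005, 0.11, 0.001, -0.007, -0.0005, 0.13, 0.0012, -0.008, -0.0005, 0.15])

```text
t: 11.3
tool_pos: [0.4554, 0.1484, 0.0641]
tool_rot: [2.908, -1.117, -0.042]
contact_force: [-6.2, -4.3, 0.5]
opening: -0.0001
```

Run:
```python
from est import *
from mv import *
th,z=st(); rows([])
p=imaging.get_image("scene"); fit(p,[.4985,.1115]);save(p,"s9.png",(220,130,340,230),6)
```

```text
theta 139.5 r 0.0567 zaxis [-0.034 -0.015 -0.999]
pos [0.4554 0.1484 0.0641] yaw -42.0 q [ 0.16 -0.11  2.06 -0.01  1.22  0.9 ] F [-6.2 -4.3  0.5] t 11.3
base [0.5022 0.1108] hub [0.5071 0.1103] yaw -55.7 bays z [0.393 0.087 0.087] plate z 0.0446 score 214.3 781
```

View pics/s9.png

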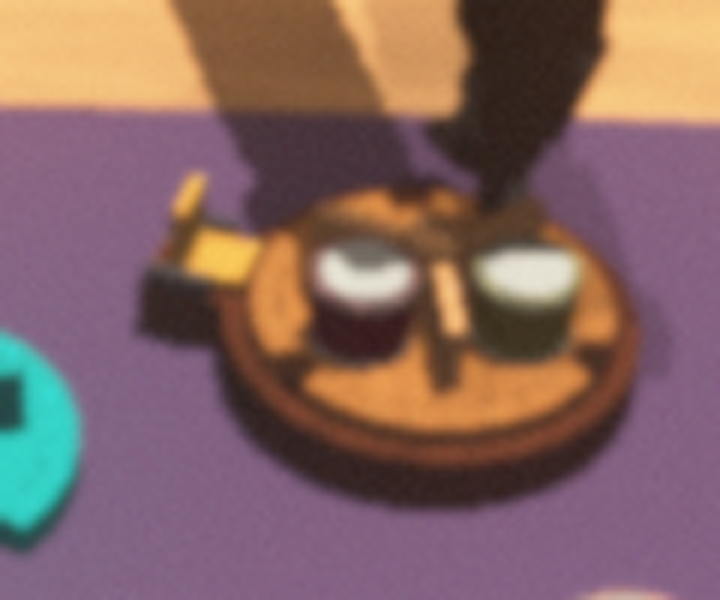

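>>> step_arm(targets=[0, -0.001, 0, 0.015, 0, -0.002, -0.0002, 0.03, 0.0002, -0.003, -0.0003, 0.045, 0.0004, -0.004, -0.0004, 0.06, 0.0005, -0.005, -0.0005, 0.08, 0.0007, -0.006, -0.0005, 0.1, 0.001, -0.007, -0.0005, 0.12, 0.0012, -0.008, -0.0005, 0.14])

```text
t: 12.02
tool_pos: [0.461, 0.1542, 0.0641]
tool_rot: [2.82, -1.321, -0.043]
contact_force: [-7.0, -1.1, 1.3]
opening: -0.0003
```

Run:
```python
from mv import *
th,z=st(); rows([])
```

```text
theta 131.3 r 0.0568 zaxis [-0.037 -0.013 -0.999]
pos [0.461  0.1542 0.0641] yaw -50.2 q [ 0.17 -0.09  2.05 -0.01  1.22  1.05] F [-7.  -1.1  1.3] t 12.0167
```

>>> step_arm(targets=[0, -0.001, 0, 0.015, 0, -0.002, -0.0002, 0.03, 0.0002, -0.003, -0.0004, 0.045, 0.0004, -0.004, -0.0006, 0.06, 0.0005, -0.005, -0.0007, 0.08, 0.0007, -0.006, -0.0007, 0.1, 0.001, -0.007, -0.0007, 0.12, 0.0012, -0.008, -0.0007, 0.14])

```text
t: 12.68
tool_pos: [0.4669, 0.1591, 0.0641]
tool_rot: [2.717, -1.517, -0.044]
contact_force: [-7.0, -0.9, 1.9]
opening: 0.0003
```

Run:
```python
from mv import *
th,z=st(); rows([])
```

```text
theta 123.6 r 0.0571 zaxis [-0.039 -0.012 -0.999]
pos [0.4669 0.1591 0.0641] yaw -58.4 q [ 0.18 -0.07  2.03 -0.01  1.22  1.2 ] F [-7.  -0.9  1.9] t 12.6833
```

>>> step_arm(targets=[0, -0.001, 0, 0.015, 0, -0.002, -0.0002, 0.03, 0.0002, -0.003, -0.0004, 0.045, 0.0004, -0.004, -0.0006, 0.06, 0.0005, -0.005, -0.0008, 0.08, 0.0008, -0.006, -0.0008, 0.1, 0.0011, -0.007, -0.0008, 0.12, 0.0014, -0.008, -0.0008, 0.14])

```text
t: 13.35
tool_pos: [0.4734, 0.1625, 0.065]
tool_rot: [2.6, -1.704, -0.046]
contact_force: [-9.8, 0.4, 7.9]
opening: -0.0
```

Run:
```python
from est import *
from mv import *
th,z=st(); rows([])
p=imaging.get_image("scene"); fit(p,[.4985,.1115]);save(p,"s10.png",(220,130,340,230),6)
```

```text
theta 116.2 r 0.0568 zaxis [-0.043 -0.011 -0.999]
pos [0.4734 0.1625 0.065 ] yaw -66.5 q [ 0.18 -0.05  2.01 -0.    1.23  1.35] F [-9.8  0.4  7.9] t 13.35
base [0.5029 0.1106] hub [0.503  0.1093] yaw -73.5 bays z [0.076 0.329 0.405] plate z 0.0334 score 159.4 610
```

View pics/s10.png

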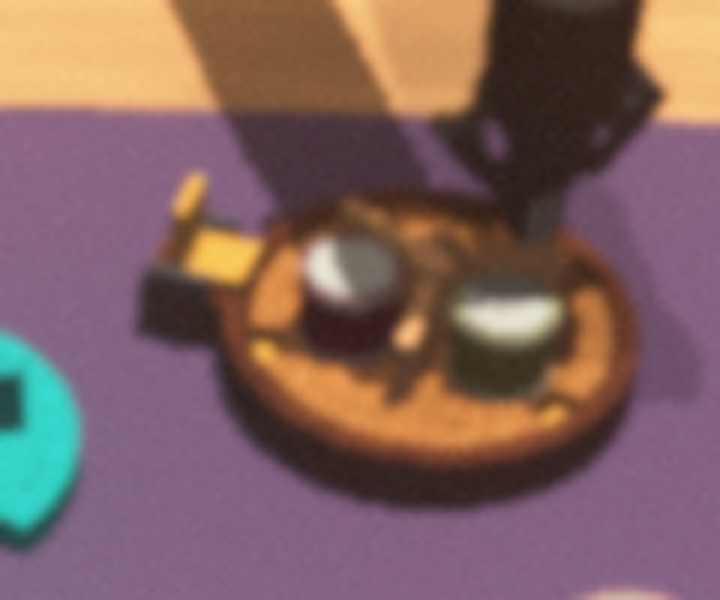

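The tray has dropped. The plate reads about 33 mm, and brass keys show in the notches at crop pixels (265,350) and (550,410). Both tins are standing. I'll back off and look.

>>> step_arm(targets=[0, 0.004, 0, 0, 0, 0.009, 0, 0, 0, 0.01, -0.01, 0, 0, 0.01, -0.03, 0, 0, 0.01, -0.06, 0, 0, 0.01, -0.09, 0, 0, 0.01, -0.12, 0, 0, 0.01, -0.13, 0])

```text
t: 14.07
tool_pos: [0.4729, 0.1605, 0.2019]
tool_rot: [2.605, -1.709, -0.035]
contact_force: [0.6, -0.1, 0.4]
opening: -0.0005
```

Run:
```python
from mv import *
st()
a=np.radians(-108.3); u=np.array([np.cos(a),np.sin(a)])
P=C+.185*u
rows([(P[0],P[1],.19,-18.3)])
```

```text
theta 117.6 r 0.0553 zaxis [-0.033 -0.01  -0.999]
pos [0.4729 0.1605 0.2019] yaw -66.5 q [ 0.18 -0.21  1.91 -0.    1.48  1.34] F [ 0.6 -0.1  0.4] t 14.0667
[0.1932, 0.1187, 0.0151, -0.842]
```

>>> step_arm(targets=[0.193, 0.119, 0.015, -0.84, 0.193, 0.119, 0.015, -0.84, 0.193, 0.119, 0.015, -0.84, 0.193, 0.119, 0.015, -0.84, 0.193, 0.119, 0.015, -0.84, 0.193, 0.119, 0.015, -0.84, 0.193, 0.119, 0.015, -0.84, 0.193, 0.119, 0.015, -0.84, 0.193, 0.119, 0.015, -0.84])

```text
t: 14.82
tool_pos: [0.4399, -0.0652, 0.1902]
tool_rot: [3.086, -0.503, -0.047]
contact_force: [-0.5, 0.1, 0.1]
opening: -0.0001
```

Run:
```python
from est import *
from mv import *
st();rows([])
p=imaging.get_image("wrist"); save(p,"w11.png",s=1.5); fit(p,[.4985,.1115])
X=cloud(p)
k=(X[...,2]>.072)&(X[...,2]<.086)&(X[...,1]<.005)&(X[...,1]>-.05)&(abs(X[...,0]-.455)<.035)
P=X[k]; print(k.sum(),P.mean(0),np.median(P,0)); d=P[:,:2]-C; 
m=P[:,:2].mean(0)-C; print('ang',np.degrees(np.arctan2(m[1],m[0])),np.hypot(*m))
p=imaging.get_image("top"); fit(p,[.4985,.1115],zs=.073); save(p,"t11.png",(160,170,330,290),4.5)
p=imaging.get_image("scene"); fit(p,[.4985,.1115],zs=.073)
```

```text
theta -108.4 r 0.1861 zaxis [-0.032 -0.01  -0.999]
pos [ 0.4399 -0.0652  0.1902] yaw -18.5 q [-0.3  -0.35  2.04 -0.02  1.48  0.02] F [-0.5  0.1  0.1] t 14.8167
base [0.5002 0.1141] hub [0.5097 0.0546] yaw 83.1 bays z [0.032   nan 0.031] plate z 0.0319 score 2035.3 3017
347 [ 0.45842241 -0.01730071  0.07765227] [ 0.45844951 -0.01730956  0.07766757]
ang -107.28403769597415 0.13489193899204
base [0.4987 0.1122] hub [0.5004 0.1133] yaw 162.6 bays z [0.077 0.076 0.032] plate z 0.0321 score 154.7 574
base [0.5031 0.1108] hub [0.507  0.1118] yaw 163.1 bays z [0.075 0.075   nan] plate z 0.0334 score 216.8 743
  return _methods._mean(a, axis=axis, dtype=dtype,
  ret = ret.dtype.type(ret / rcount)
```

View pics/w11.png

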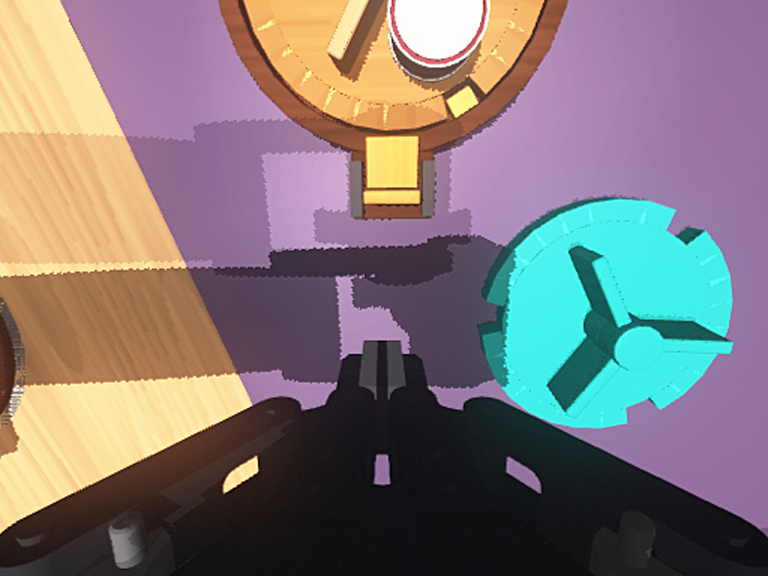

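View pics/t11.png

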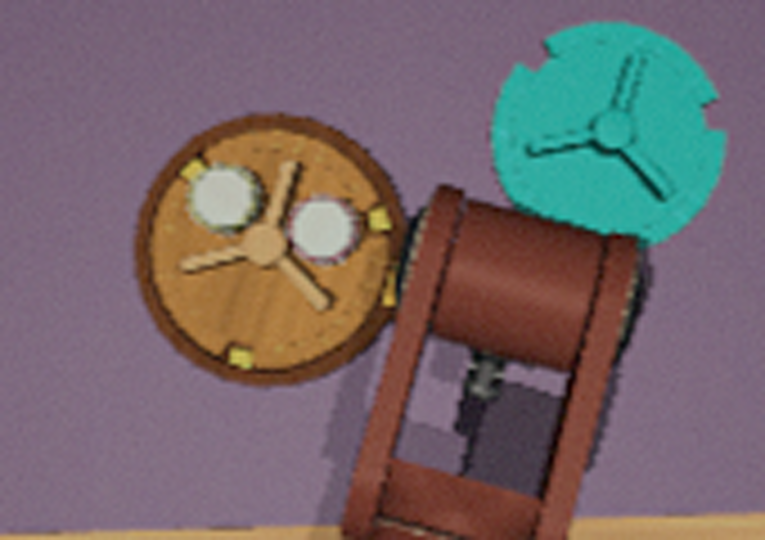

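Run:
```python
from mv import *
a=np.radians(-107.8); u=np.array([np.cos(a),np.sin(a)]); T=np.array([.4584,-.0173])
P=T+.029*u
rows([(P[0],P[1],.10,-17.8),(P[0],P[1],.057,-17.8)])
```

```text
pos [ 0.4401 -0.0639  0.1902] yaw -18.5 q [-0.3  -0.35  2.04 -0.02  1.48  0.03] F [-0.6  0.1  0.1] t 14.9667
[0.0055, -0.0227, 0.0896, -0.012]
[0.0067, -0.0235, 0.1326, -0.012]
```

>>> step_arm(targets=[0.004, -0.01, 0.03, -0.012, 0.005, -0.02, 0.06, -0.012, 0.006, -0.023, 0.09, -0.012, 0.006, -0.023, 0.11, -0.012, 0.007, -0.0235, 0.126, -0.012, 0.007, -0.0235, 0.132, -0.012, 0.007, -0.0235, 0.132, -0.012])

```text
t: 15.55
tool_pos: [0.4486, -0.0442, 0.0559]
tool_rot: [3.089, -0.483, -0.054]
contact_force: [0.6, 0.5, 0.6]
opening: -0.0003
```

Run:
```python
from mv import *
st();rows([])
p=imaging.get_image("wrist"); save(p,"w12.png",s=1.5)
p=imaging.get_image("scene"); save(p,"s12.png",(200,120,320,220),6)
```

```text
theta -107.8 r 0.1635 zaxis [-0.036 -0.009 -0.999]
pos [ 0.4486 -0.0442  0.0559] yaw -17.8 q [-0.25 -0.17  2.13 -0.02  1.21  0.06] F [0.6 0.5 0.6] t 15.55
```

View pics/w12.png

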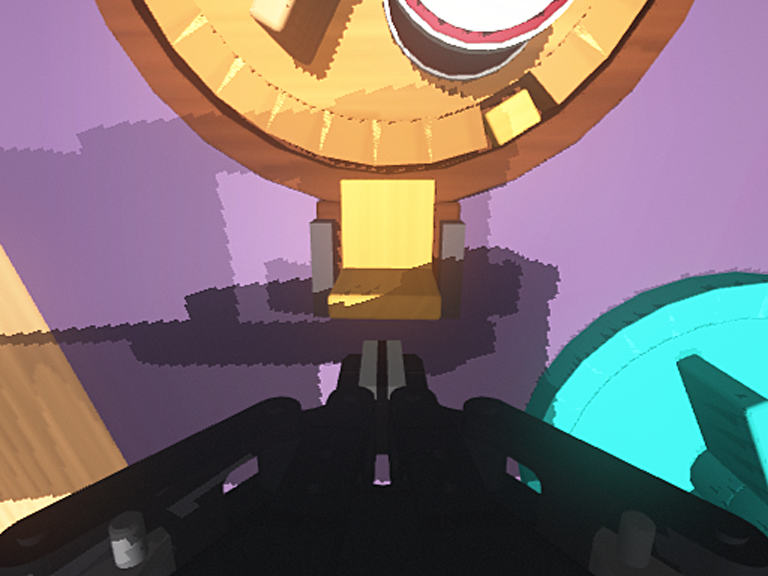

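View pics/s12.png

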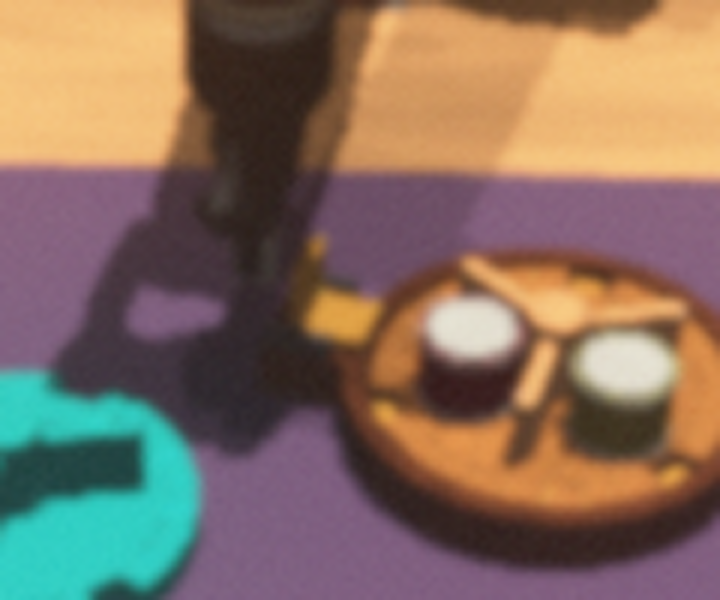

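The fingers are lined up with the tab: tab at wrist pixel (385,300), fingertips at (382,350). Now I'll push inwards.

>>> step_arm(targets=[0, -0.004, 0, 0, 0, -0.008, 0, 0, 0, -0.011, 0, 0, 0, -0.014, 0, 0, 0, -0.017, 0, 0, 0, -0.02, 0, 0, 0, -0.022, 0, 0, 0, -0.024, 0, 0, 0, -0.026, 0, 0, 0, -0.028, 0, 0, 0, -0.03, 0, 0])

```text
t: 16.57
tool_pos: [0.4599, -0.0163, 0.0579]
tool_rot: [3.089, -0.484, -0.046]
contact_force: [0.3, -3.6, 2.2]
opening: 0.0001
```

Run:
```python
from mv import *
st();rows([])
```

```text
theta -106.8 r 0.1335 zaxis [-0.031 -0.01  -0.999]
pos [ 0.4599 -0.0163  0.0579] yaw -17.8 q [-0.19 -0.15  2.11 -0.02  1.21  0.13] F [ 0.3 -3.6  2.2] t 16.5667
```

>>> step_arm(targets=[0, -0.002, 0, 0, 0, -0.003, 0, 0, 0, -0.004, -0.0003, 0, 0, -0.005, -0.0003, 0, 0, -0.006, -0.0003, 0, 0, -0.007, -0.0003, 0])

```text
t: 17.07
tool_pos: [0.4619, -0.0102, 0.0579]
tool_rot: [3.087, -0.483, -0.046]
contact_force: [-1.3, -7.2, 0.4]
opening: -0.0001
```

Run:
```python
from mv import *
st();rows([])
p=imaging.get_image("wrist"); save(p,"w13.png",s=1.5)
```

```text
theta -106.8 r 0.1271 zaxis [-0.032 -0.012 -0.999]
pos [ 0.4619 -0.0102  0.0579] yaw -17.8 q [-0.17 -0.14  2.11 -0.02  1.21  0.14] F [-1.3 -7.2  0.4] t 17.0667
```

View pics/w13.png

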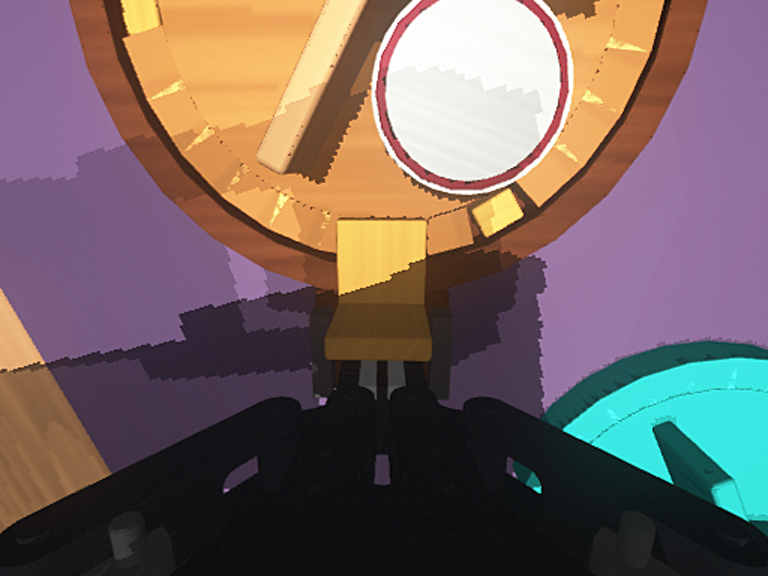

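>>> step_arm(targets=[0, -0.001, 0, 0, 0, -0.002, 0, 0, 0, -0.003, 0, 0, 0, -0.004, 0, 0, 0, -0.004, 0, 0])

```text
t: 17.53
tool_pos: [0.462, -0.01, 0.058]
tool_rot: [3.078, -0.48, -0.05]
contact_force: [-5.6, -16.4, 4.5]
opening: -0.0001
```

Run:
```python
from mv import *
st();rows([])
```

```text
theta -106.7 r 0.1269 zaxis [-0.036 -0.021 -0.999]
pos [ 0.462 -0.01   0.058] yaw -17.7 q [-0.17 -0.14  2.11 -0.03  1.21  0.15] F [ -5.6 -16.4   4.5] t 17.5333
```

The catch is at its stop: 17 N gives no more movement. I'll back off outwards, lift clear and check.

>>> step_arm(targets=[0, 0.006, 0, 0, 0, 0.015, 0, 0, 0, 0.03, 0, 0, 0, 0.04, -0.02, 0, 0, 0.05, -0.06, 0, 0, 0.07, -0.1, 0, 0, 0.1, -0.14, 0, 0, 0.12, -0.16, 0, 0, 0.12, -0.17, 0, 0, 0.12, -0.17, 0, 0, 0.12, -0.17, 0])

```text
t: 18.45
tool_pos: [0.4314, -0.1202, 0.2309]
tool_rot: [3.079, -0.48, -0.05]
contact_force: [-0.1, 0.4, -1.1]
opening: 0.0
```

Run:
```python
from est import *
from mv import *
st();rows([])
p=imaging.get_image("wrist"); save(p,"w14.png",s=1.5); X=cloud(p)
k=(X[...,2]>.072)&(X[...,2]<.086)&(X[...,1]<.03)&(X[...,1]>-.05)&(abs(X[...,0]-.46)<.035)
k&=np.hypot(X[...,0]-C[0],X[...,1]-C[1])>.095
P=X[k]; m=P[:,:2].mean(0)-np.array([.5002,.1141]); print('tab',k.sum(),P.mean(0),np.hypot(*m), 'shift',np.hypot(*(P[:,:2].mean(0)-[.4584,-.0173])))
p=imaging.get_image("top"); fit(p,[.4985,.1115],zs=.073); save(p,"t14.png",s=1.5)
p=imaging.get_image("scene"); fit(p,[.4985,.1115],zs=.073); save(p,"s14.png",s=1.5)
```

```text
theta -106.2 r 0.2412 zaxis [-0.036 -0.02  -0.999]
pos [ 0.4314 -0.1202  0.2309] yaw -17.7 q [-0.42 -0.37  1.99 -0.03  1.55 -0.11] F [-0.1  0.4 -1.1] t 18.45
tab 361 [0.4650132  0.00270534 0.07746623] 0.11681986514875507 shift 0.02107007576985413
base [0.4987 0.1116] hub [0.5004 0.1134] yaw 162.7 bays z [0.077 0.076 0.032] plate z 0.0322 score 156.0 576
base [0.5028 0.1099] hub [0.5074 0.1116] yaw 163.0 bays z [0.075 0.076   nan] plate z 0.0334 score 221.6 745
  return _methods._mean(a, axis=axis, dtype=dtype,
  ret = ret.dtype.type(ret / rcount)
```

View pics/w14.png

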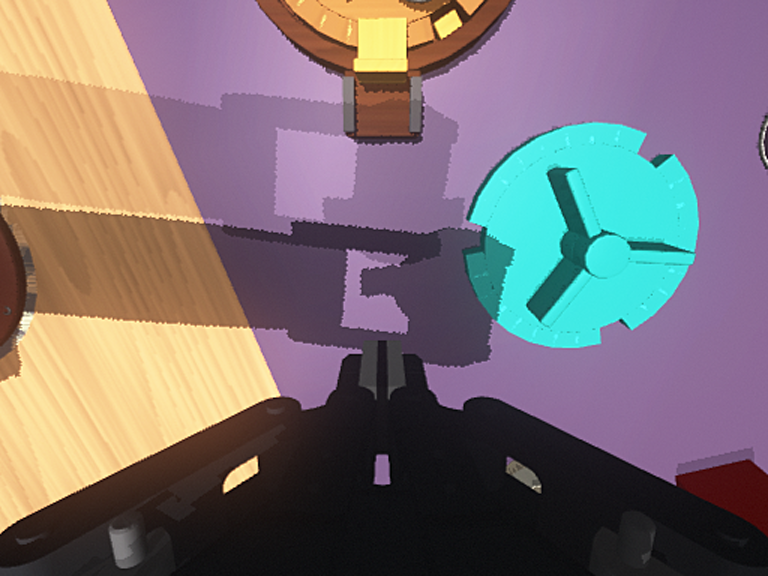

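View pics/s14.png

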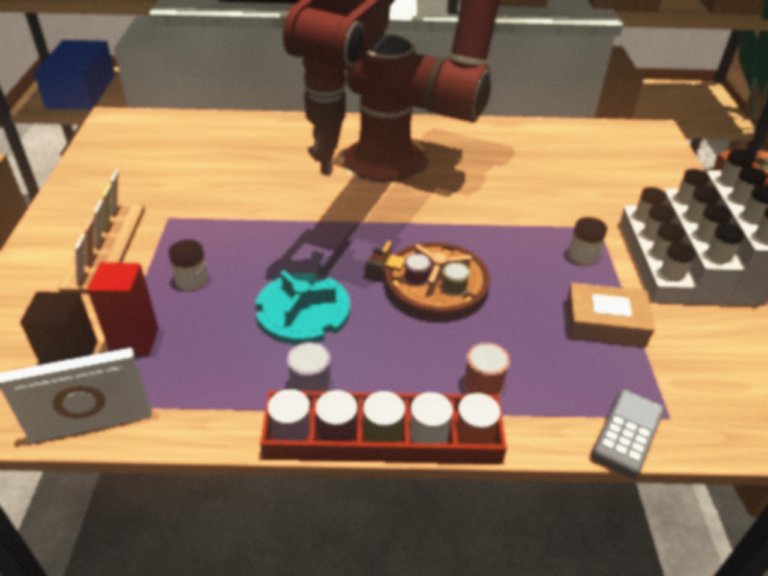

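View pics/t14.png

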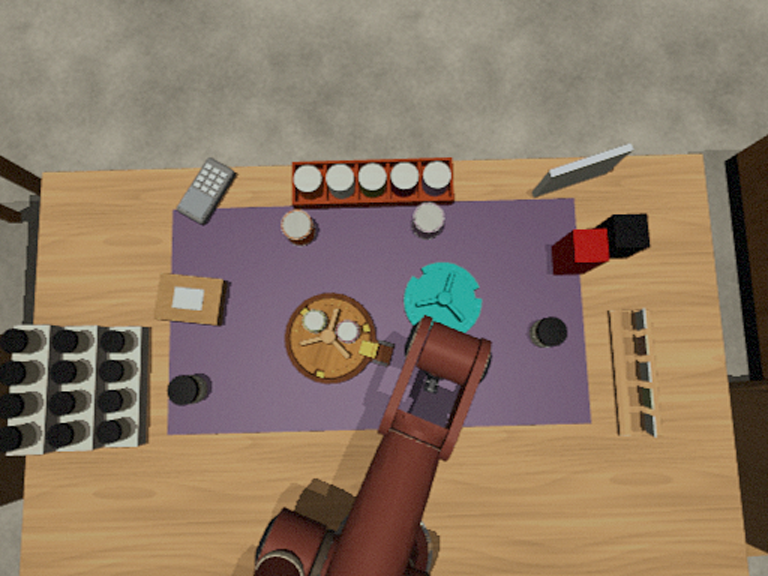

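```bash
python3 -c "
from station import ticket
print(ticket.finish_job())"
```

```text
the job is handed in; nothing more can be done
None
```

The tray is locked: it dropped fully home on its keys, the catch is pushed in over its rim, and I handed the job in at about 18.6 s of the 64 s allowed.

- **Turning the tray:** I first pushed a spoke anticlockwise with the closed fingers, and it jammed. The force reached about 49 N sideways and 40 N upward on the tool, with only a few degrees of turn. That was at the fingertips, but it is above the 40 N limit set for the gripper's body. I backed off and pushed the neighbouring spoke clockwise, which also jammed at first, at about 29 N. Small steps with no vertical load then turned it at roughly 5–10 N, and it dropped after about 45°.
- **Tray check:** The plate's height went from 44 mm to 32 mm in the top view (33 mm in the scene view). The brass keys show in the notches and both tins are standing.
- **Catch check:** I pushed the tab until it stopped; at about 17 N it moved no further. The wrist camera measured 21.1 mm of travel against the nominal 22 mm. That difference is within the camera's calibration error, so I took it as fully in.
- **Other goods:** In the last pictures the jars, tins, gift box and turquoise plate look to be where they started. I compared them by eye only. The arm ended clear of everything, touching nothing.

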